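# Scoop the full-size grinding balls out of the worn ones

### The arm

A 6-joint arm with a two-finger parallel gripper is mounted at the origin on a cart in front of the work surface, level with it; the furniture and walls round the work are solid. World frame = base frame: x ahead of the robot, y to its left, z up, the work surface at z = 0. Lengths are in mm, angles in rad, forces in N, time in s.
With the tool pointing down it reaches from about 400 to 825 mm from the base axis. Payload 7 kg.
Tool frame: the origin (TCP) lies at the very end of the fingers, on their centre line; the grasp point (between the pads) lies 19 mm behind it; z points along the fingers, y is the direction in which the jaws open and shut (so a half turn about z gives the same grasp; the last joint's range is limited). The gripper opens to 88 mm and grips with 3 to 60 N. Pads are 19 mm wide; open, the fingers measure 130 mm over their backs; the gripper's body (78 mm by 193 mm) begins 47 mm behind the grasp point.
Start: joints at [-1.055, 0.359, 0.012, 0, -1.224, -0.288], TCP at [152.413, -657.545, 226.561] pointing down, gripper open.
Joint ranges: [-3.07, 3.07], [-1.43, 2.12], [-1.02, 1.25], [-3.03, 1.67], [-3.05, -0], [-3.03, 3.03]. Speed limits (rad/s): [2.39, 2.39, 3.01, 3.14, 3.14, 3.14].

### API

Orientations are given as a unit quaternion [x, y, z, w].
In Python, from plant import bot gives the robot as it stands. Calls block until the motion is done:
- bot.move_ptp(position, orientation): joint-space move of the TCP to a pose.
- bot.line_to(position, velocity=150, ori=None): straight line of the TCP; ori=None keeps the orientation; velocity is the mean speed in mm/s.
- bot.move_joints(angles): joint-space move.
- bot.move_gripper(opening, force=None): finger opening in mm; force is the grip in N (None keeps the last); returns when the fingers have stopped.
- bot.pause(seconds).
- bot.solve_ik(position, orientation): joint angles nearest the present ones, or None.
- bot.read_state(): the state.
- bot.camera(name): name is "scene" or "top" or "wrist"; returns the picture (384x512x3 uint8, red, green, blue); there is no depth.
- bot.get_calibration(name): a dict with "fx", "fy", "cx", "cy" (pixels), "view" (4x4, takes a point from world to camera coordinates); the wrist camera has in their place "T_tool_cam" (4x4, takes a point from camera to tool coordinates, whose origin is the TCP and whose axes are the flange's). Camera axes: x right, y up, looking along -z (the intrinsics and any distortion apply to the point x, -y, -z); pixel columns grow to the right and rows downward; lengths in mm; the calibration is good to about 2 mm. A picture is of the moment at which its call begins: read the wrist's pose just before it. get_calibration takes no time and is no camera call.
A pose or a line that the arm cannot do raises bot.Unreachable and nothing moves.
- bot.close_job(): hands the job in, once; it reports no verdict.
The state is a dict: "t": time; "joint_pos": joint angles; "qvel": joint speeds; "tau": joint torques, N m; "tcp_pos": TCP position; "eef_rot": TCP orientation; "contact_force": force on the tool from outside, world axes, zero at the start; "moment": the same for the moment, N m; "width": finger opening in mm.
Only numpy, scipy, OpenCV 4.12 (cv2) and the standard library are available. Lean on these libraries where they do the work, as an engineer would, in place of code of your own. Each camera call takes 0.05 s, during which the arm holds its last target. There are 200 camera calls.

### The job

Take the slotted wire scoop from its stand, scoop both large grinding balls out of the steel trough so that the small worn ones fall through and stay in the trough, and set the loaded scoop level back on its stand with its pivot pins in the notches, letting go of it. Then take the scoop by the D-handle at its tail and lift the tail, turning it on its pins in the stand until both large balls have rolled out of its front into the steel dish; lower the scoop level on the stand again and let go. Do not disturb the dish or the other things on the worktop.

Things in the scene. Friction and masses are not known exactly. Their poses are not given: they have to be found in the camera images.
- scoop_grip (a point): Centre of the scoop's upright black grip block: 36 long (x), 16 wide between flat sides (y), 40 mm high; taken from above across its width. Axes are the scoop's: x forward to the tine tips, y left, z up when level. Tines' underside 62 mm below this point, tips 147 mm ahead (outer two 136), back plate (124 wide, 46 high) 22 mm ahead.
- scoop_bar (a point): Middle of the round crossbar of the D-handle at the scoop's tail: 12 mm thick, 56 mm free length along y, 80 mm behind and 12 mm below scoop_grip, 172 mm behind and 10 mm above scoop_pivot; the D is open for a finger for 32 mm ahead of the bar, nothing is behind it. Scoop axes. The bar can turn between fingers that hold it fore and aft.
- scoop_pivot (a point): Middle of the line through the scoop's two pivot pins (10 mm thick, sticking out sideways from 62 to 87 mm from the middle): 92 mm ahead of and 22 mm below scoop_grip, 40 mm above the tines' underside. Scoop axes.
- stand_seat (a point): On the fixed stand, 120 mm above the worktop: where scoop_pivot lies when both pins sit in the open-topped 90 degree V notches (42 mm wide at the mouth, 21 deep; plates 8 mm thick, 74 mm either side, about 8 mm side play). x points to the dish; the seated scoop points the same way. A rest bar 65 mm behind, top 80 mm high, keeps the scoop level. 30 to 45 degrees nose-down empties it.
- trough_floor (a point): Middle of the inner floor (4 mm above the worktop) of the fixed steel trough: inside 290 mm along its x, 136 mm along its y, walls 4 mm thick, tops 30 mm above the worktop. x runs to the far end, where the backstop is. The large balls start between the middle and the backstop.
- backstop (a point): Middle of the backstop rail, a dark 8 mm bar along y across the trough, 100 mm ahead of trough_floor, its axis 31 mm above the worktop (underside 23 mm above the floor). Large balls stop against it; small balls, tines and hump pass under it, with 41 mm more to the end wall. Draw the scoop back from under it before lifting; its posts at the walls reach 38 mm above the worktop.
- big_0_center (a point): Centre of a large grinding ball, white ceramic, 50 mm diameter, 60 g; rolls easily; too large for the slots.
- big_1_center (a point): Centre of the other large grinding ball, the same.
- small_0_center (a point): Centre of a small worn grinding ball, white ceramic, 16 mm diameter; falls through the scoop's slots.
- small_1_center (a point): Centre of a second small ball, the same.
- small_2_center (a point): Centre of a third small ball, the same.
- dish_floor (a point): Middle of the inner floor (5 mm above the worktop) of the loose round steel dish, 160 mm outside diameter, 4 mm wall, 50 mm high, which stands upright in front of the stand, its middle about 90 mm ahead of the notches. z is up.
- petri: Bystander: closed petri dish, 89 mm across, 16 mm high; origin at the middle of its underside.
- timer: Bystander: white bench timer, 64 x 68 x 18 mm; origin at the middle of its underside.
- slide_box: Bystander: carton of slides, 58 x 80 x 24 mm; origin at the middle of its underside.
- scoop_pocket (a point): Middle of the scoop's ball pocket, 67 mm ahead of and 32 mm below scoop_grip: a large ball that lies in the scoop has its centre within 68 mm of it. Scoop axes.
- scoop: Slotted steel scoop, 0.25 kg, 233 mm long; origin on the centre line at the foot of the back plate, level with the tines' underside. Four wire tines 6 mm thick at y = -45, -15, 15, 45 mm, slots open in front. Hump in the tines 98 mm ahead (4 mm high, back slope 18 degrees) keeps balls in while about level. Side rails at y = +-60, 43 mm high. Starts level on the stand. Balance point ahead of grip.
There are look-alikes about, which are no part of the job. Leave any pink look-alike of the part that bears big_1_center alone.

How it is judged (in metres and radians):
On the way, in this order (a step that is already met when the one before it is completed fails the run):
1. both large balls are carried in the scoop, lifted clear of the trough (height (world z) of scoop_pivot above 0.095 m and distance between scoop_pivot and stand_seat above 0.08 m and distance between each of big_0_center, big_1_center and scoop_pocket below 0.068 m), for 0.2 s.
2. the loaded scoop rests level on the stand with its pins in the notches, let go (distance between scoop_pivot and stand_seat below 0.015 m and angle between scoop's own z axis and vertical below 0.1 rad and contact force between each of the arm, the fingers and scoop below 0.05 N and distance between each of big_0_center, big_1_center and scoop_pocket below 0.068 m), for 0.2 s.
3. held by the D-handle, the scoop is tipped on its pins in the stand and both large balls have run into the dish (distance between the grasp point and scoop_bar below 0.04 m and distance between scoop_pivot and stand_seat below 0.025 m and angle between scoop's own z axis and vertical above 0.2 rad and horizontal distance between each of big_0_center, big_1_center and dish_floor below 0.06 m), for 0.1 s.
At the end, for the whole second after the job is handed in: Both large balls lie in the upright dish (centres within 60 mm of its middle, below 50 mm); all three small balls lie on the floor of the trough; the empty scoop is at rest on the stand with scoop_pivot within 15 mm of stand_seat and level within 0.1 rad (horizontal distance between each of big_0_center, big_1_center and dish_floor below 0.06 m and height (world z) of each of big_0_center, big_1_center below 0.05 m and angle between each of dish_floor, scoop's own z axis and vertical below 0.1 rad and distance between scoop_pivot and stand_seat below 0.015 m and linear speed of scoop below 0.03 m/s and x of small_0_center in the frame of trough_floor between -0.146 and 0.146 m and y of small_0_center in the frame of trough_floor between -0.069 and 0.069 m and height (world z) of each of small_0_center, small_1_center, small_2_center below 0.03 m and x of small_1_center in the frame of trough_floor between -0.146 and 0.146 m and y of small_1_center in the frame of trough_floor between -0.069 and 0.069 m and x of small_2_center in the frame of trough_floor between -0.146 and 0.146 m and y of small_2_center in the frame of trough_floor between -0.069 and 0.069 m); the robot touches nothing.
It fails at once if the dish is shoved more than 30 mm (distance of dish_floor from where it was at the start of the episode above 0.03 m).
It fails at once if a bystander is moved more than 30 mm (distance of any of petri, timer, slide_box from where it was at the start of the episode above 0.03 m).
It also fails if it takes over 67 s, if anything falls off the work surface, if the arm or the gripper's body presses on something with over 40 N, if the wrist force passes 120 N, or if a joint passes its speed limit or range.

## Working session

There is one attempt and no reset: what is moved stays moved. The work goes in short steps, each a Python script; the robot and the scene stay as the last script left them, time stands still between calls to the robot, and variables do not carry over. Pictures are saved under pics/ and viewed, about 8 in all and at most 12, crops included, and the job is handed in when it is done.

```bash
ls; mkdir -p pics; python3 - <<'E'
from plant import bot
import cv2
for n in("scene","top"):
    im=bot.camera(n); cv2.imwrite(f"pics/{n}0.png",im[:,:,::-1])
    c=bot.get_calibration(n); print(n,c)
s=bot.read_state(); print(s["t"],s["eef_rot"],s["tcp_pos"])
print(bot.get_calibration("wrist"))
a=cv2.imread("pics/scene0.png");b=cv2.imread("pics/top0.png")
E
```

```text
pics
scene {'fx': 415.1238753319436, 'fy': 415.1238753319436, 'cx': 259.5102691584401, 'cy': 189.1429820089384, 'view': array([[-7.02845818e-01, -7.11315813e-01,  6.12949643e-03,
         4.44934161e+02],
       [ 4.20728000e-01, -4.08739267e-01,  8.09888981e-01,
        -3.04500847e+02],
       [-5.73581473e-01,  5.71805934e-01,  5.86551164e-01,
        -8.70148297e+02],
       [ 0.00000000e+00,  0.00000000e+00,  0.00000000e+00,
         1.00000000e+00]])}
top {'fx': 476.4095743841721, 'fy': 476.4095743841721, 'cx': 254.82006875802594, 'cy': 189.78223611732486, 'view': array([[ 8.81043689e-03, -9.99825235e-01,  1.64886469e-02,
         4.41803680e+01],
       [ 9.93006774e-01,  1.06893025e-02,  1.17572468e-01,
        -5.62154890e+02],
       [-1.17728173e-01,  1.53374733e-02,  9.92927409e-01,
        -1.45664713e+03],
       [ 0.00000000e+00,  0.00000000e+00,  0.00000000e+00,
         1.00000000e+00]])}
0.1 [-1.13610366e-01  9.93525089e-01  7.49377073e-04 -1.46943833e-04] [ 152.31559505 -657.1157593   225.70533463]
{'fx': 318.21986136236416, 'fy': 318.21986136236416, 'cx': 256.9416689834618, 'cy': 192.9869859937638, 'T_tool_cam': array([[-3.27334969e-04,  9.68045703e-01,  2.50773623e-01,
         6.66137113e+01],
       [ 9.99999682e-01,  4.99091722e-04, -6.21312282e-04,
         2.42200587e-01],
       [-7.26617724e-04,  2.50773340e-01, -9.68045559e-01,
        -1.59048927e+02],
       [ 0.00000000e+00,  0.00000000e+00,  0.00000000e+00,
         1.00000000e+00]])}
```

View pics/top0.png

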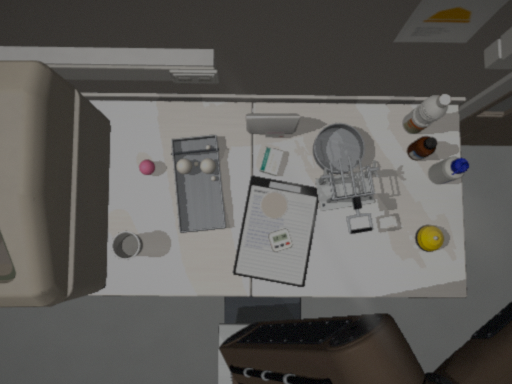

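View pics/scene0.png

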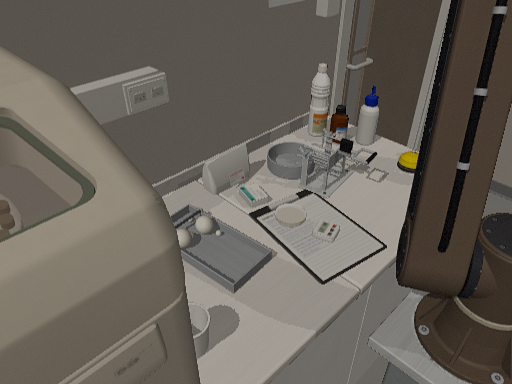

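The top view shows the trough (about 200,185) with two large balls at (184,166) and (207,166). The stand and scoop are near (345,185), the dish is at (338,150) and a pink ball is at (147,167). Next I'll enlarge both views of the stand and trough.

```bash
python3 - <<'E'
import cv2,numpy as np
a=cv2.imread("pics/scene0.png");b=cv2.imread("pics/top0.png")
f=lambda im,x0,y0,w,h,W,H: cv2.convertScaleAbs(cv2.resize(im[y0:y0+h,x0:x0+w],(W,H),interpolation=cv2.INTER_CUBIC),alpha=1.3)
L=f(b,300,115,120,135,400,450)
R=f(b,165,125,80,90,400,450)
cv2.imwrite("pics/c1.png",np.hstack([L,R]))
L=f(a,255,110,140,105,400,300);R=f(a,160,195,120,90,400,300)
cv2.imwrite("pics/c2.png",np.hstack([L,R]))
cv2.imwrite("pics/c3.png",np.vstack([cv2.imread("pics/c1.png")[:,:],cv2.imread("pics/c2.png")])[:,:])
x=cv2.imread("pics/c3.png"); print(x.shape); cv2.imwrite("pics/c3.png",x)
E
```

```text
(750, 800, 3)
```

View pics/c1.png

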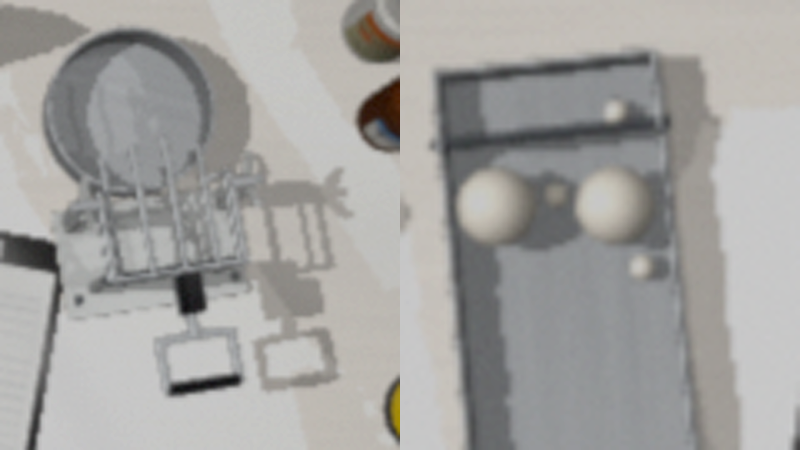

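View pics/c2.png

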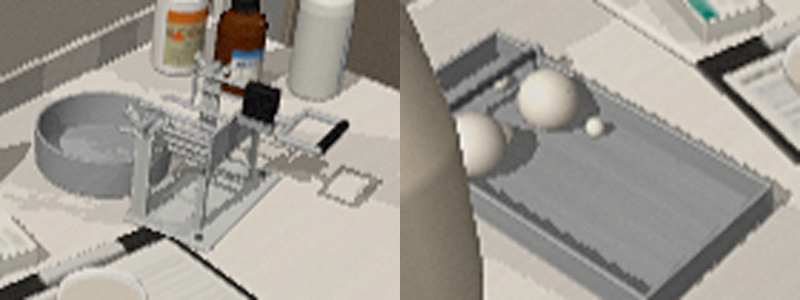

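The crops show the scoop's black grip at about top px (357,203) and its black bar at (361,230). The dish is ahead of the stand. In the trough both big balls sit just before the backstop, with small balls at (208,147), (196,164) and (213,178). Next come measurements.

```bash
cat > h.py <<'E'
import cv2,numpy as np
from plant import bot
def ray(cal,px,V=None):
    V=cal["view"] if V is None else V
    R,t=V[:3,:3],V[:3,3]
    d=np.array([(px[0]-cal["cx"])/cal["fx"],-(px[1]-cal["cy"])/cal["fy"],-1.])
    return -R.T@t,R.T@d
def onz(cal,px,z,V=None):
    o,d=ray(cal,px,V); return o+d*(z-o[2])/d[2]
def tri(r1,r2):
    (a,u),(b,v)=r1,r2
    s=np.linalg.lstsq(np.c_[u,-v],b-a,rcond=None)[0]
    p,q=a+u*s[0],b+v*s[1]; return (p+q)/2,np.linalg.norm(p-q)
def blobs(m,lo=6,hi=1e9):
    n,l,s,c=cv2.connectedComponentsWithStats(m.astype(np.uint8))
    return [(c[i],s[i],l==i) for i in range(1,n) if lo<=s[i][4]<=hi]
E
python3 - <<'E'
from h import *
np.set_printoptions(precision=1,suppress=True)
T=cv2.imread("pics/top0.png");S=cv2.imread("pics/scene0.png")
ct,cs=bot.get_calibration("top"),bot.get_calibration("scene")
def win(im,x0,y0,x1,y1,f):
    m=np.zeros(im.shape[:2],bool); m[y0:y1,x0:x1]=f(im[y0:y1,x0:x1].astype(int)); return m
dark=lambda a:a.max(2)<50
res={}
for nm,im,w,c in(("T",T,(340,190,380,240),ct),("S",S,(335,130,385,170),cs)):
    for b in blobs(win(im,*w,dark)):
        ys,xs=np.nonzero(b[2]); print(nm,b[0],b[1],cv2.minAreaRect(np.c_[xs,ys].astype(np.float32)))
        res.setdefault(nm,[]).append(b[0])
for b in res["T"]: print("z162",onz(ct,b,162),"z130",onz(ct,b,130))
for b in res["T"]:
  for d in res["S"]: print("tri",*tri(ray(ct,b),ray(cs,d)))
# balls
br=lambda a:(a.min(2)>125)&(a[:,:,2]-a[:,:,0]>8)
for b in blobs(win(T,172,140,222,215,br)): print("ballT",b[0],b[1],onz(ct,b[0],29),onz(ct,b[0],12))
for b in blobs(win(S,175,205,240,260,br)): print("ballS",b[0],b[1],onz(cs,b[0],29),onz(cs,b[0],12))
for p in((172.4,139.4),(216,136),(181,232),(225,229)): print("rim",onz(ct,p,30))
# trough gray dish contour: print row edge profile
g=cv2.cvtColor(T,cv2.COLOR_BGR2GRAY)
for y in(200,215): print(y,g[y,170:232])
for x in(190,205): print(x,g[128:150,x],g[222:240,x])
E
```

```text
T [356.6 202.4] [353 197   8  12  80] ((356.5, 202.5), (11.0, 7.0), 90.0)
T [361.4 230. ] [352 228  20   5  48] ((361.4864807128906, 229.91891479492188), (2.3015859127044678, 19.39908218383789), 80.53767395019531)
S [345.9 145.3] [340 139  13  15 150] ((345.5999755859375, 145.20001220703125), (13.28156566619873, 12.016654968261719), 18.434947967529297)
S [371.1 157. ] [366 152  11  12  45] ((370.972412109375, 157.03102111816406), (3.487910270690918, 12.872050285339355), 41.6335334777832)
z162 [ 513.2 -239.1  162. ] z130 [ 516.2 -246.5  130. ]
z162 [ 434.9 -251.7  162. ] z130 [ 436.1 -259.4  130. ]
tri [ 516.1 -242.3  144.6] 3.1942806587504333
tri [ 486.  -268.4  112.1] 72.96261476113413
tri [ 464.8 -226.8  172.1] 74.83747731785469
tri [ 437.4 -258.   132.1] 3.3439794971875534
ballT [181.6 165.2] [177 160   9  11  54] [637.6 280.7  29. ] [640.5 283.1  12. ]
ballT [205.4 165.2] [201 160   9  11  55] [638.5 206.   29. ] [641.4 207.5  12. ]
ballT [172.6 190.7] [172 187   3   8  11] [556.4 306.4  29. ] [558.4 309.1  12. ]
ballS [178.6 206.9] [175 205  11   7  44] [748.7 205.3  29. ] [767.
[... 590 characters left out ...]
116 115 116 115 115 113 113 115 115 114 116 117 116 115 115 112  95  92
 111 118 120 119 118 120 120 122]
215 [153 153 153 152 149 149 148 137 111  75  74  80  81  82  81  80  84  84
 105 114 115 116 118 118 116 116 117 118 117 117 117 117 116 116 116 114
 115 116 118 117 116 115 115 114 116 116 115 116 116 118 118 117 118 121
  99  99 107 109 117 122 121 121]
190 [146 147 146 146 148 147 147 146 137 122  82  56  96 109 111 111 112 110
 110 109 111 108] [115 114 114 115 116 116 116 116 111  94 132 149 150 150 150 151 149 151]
205 [146 147 146 147 147 146 144 127  88  52  63  98 109 111 110 111 110 112
 114 118 112  82] [115 115 115 115 114 113 104 104 104 137 150 151 150 150 150 150 150 150]
```

```bash
cat >> h.py <<'E'
from scipy.spatial.transform import Rotation as Ro
def q(yaw,tilt=0,turn=0):
    """tool down, tool x=-scoop x, tool y=scoop y; tilt>0 nose-up; turn extra about vertical (rad)"""
    c,s=np.cos(yaw),np.sin(yaw)
    R0=Ro.from_matrix(np.array([[-c,-s,0],[-s,c,0],[0,0,-1]]))
    return (Ro.from_rotvec([0,0,turn])*Ro.from_rotvec(-tilt*np.array([-s,c,0]))*R0).as_quat()
def wcam():
    s=bot.read_state(); im=bot.camera("wrist"); c=bot.get_calibration("wrist")
    M=np.eye(4);M[:3,:3]=Ro.from_quat(s["eef_rot"]).as_matrix();M[:3,3]=s["tcp_pos"]
    return im[:,:,::-1].copy(),c,np.linalg.inv(M@c["T_tool_cam"])
def proj(c,V,p):
    p=V@np.r_[p,1]; return np.array([c["cx"]+c["fx"]*p[0]/-p[2],c["cy"]-c["fy"]*p[1]/-p[2]])
E
python3 - <<'E'
from h import *
import pickle
np.set_printoptions(precision=2,suppress=True)
y=np.radians(11)
for p,o in(((515,-242,123),q(y)),((436,-259,200),q(y,0,np.pi/2)),((436,-259,200),q(y,0,-np.pi/2)),((570,225,48),q(.115)),((455,210,48),q(.115))):
    print(bot.solve_ik(p,o))
bot.move_ptp((515,-242,240),q(y))
im,c,V=wcam(); cv2.imwrite("pics/w1.png",im); pickle.dump((im,c,V),open("w1.pkl","wb"))
print(bot.read_state()["t"],bot.read_state()["joint_pos"],bot.read_state()["tcp_pos"])
E
```

```text
[-0.1   0.28 -0.36  0.   -0.93 -1.28]
[-0.15  0.1  -0.39  0.   -1.08  0.34]
[-0.15  0.1  -0.39  0.   -1.08 -2.8 ]
[ 0.69  0.42 -0.34  0.   -0.81 -2.15]
[ 0.83  0.27 -0.59 -0.   -0.71 -2.28]
2.1417 [-0.1   0.18 -0.21  0.   -1.19 -1.28] [ 514.7  -242.77  239.91]
```

View pics/w1.png

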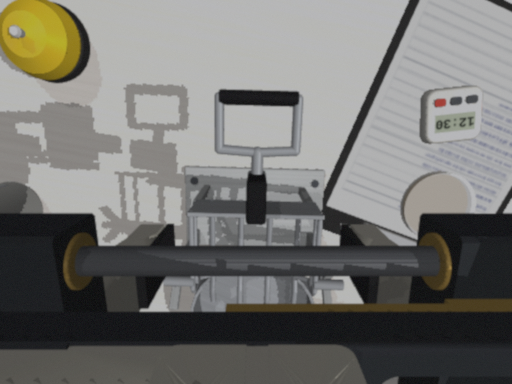

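The wrist view shows the bar at about (259,97), the grip at (257,196) and the pin at (330,285), and the scoop is nearly aligned with the tool. I'll measure it precisely, then grasp.

```bash
python3 - <<'E'
from h import *
import pickle
np.set_printoptions(precision=1,suppress=True)
im,c,V=pickle.load(open("w1.pkl","rb"))
m=np.zeros(im.shape[:2],bool); m[85:223,210:305]=im[85:223,210:305].max(2)<45
P=[]
for b in blobs(m,100):
    ys,xs=np.nonzero(b[2]); r=cv2.minAreaRect(np.c_[xs,ys].astype(np.float32)); print(b[0],b[1],r)
    for z in(130,162): print(z,onz(c,b[0],z,V))
    P.append((b,cv2.boxPoints(r)))
bar=P[0][1]
e=sorted(bar.tolist()); l=(np.array(e[0])+e[1])/2; r=(np.array(e[2])+e[3])/2
L,R=onz(c,l,130,V),onz(c,r,130,V); d=R-L; print("bar ends",L,R,np.linalg.norm(d),"yaw",np.degrees(np.arctan2(-d[0],d[1])))
# back edge of grip top
b=P[1][0]; x,y,w,h,_=b[1]
for pt in((x,y),(x+w,y)): print("grip rear top",onz(c,pt,162,V))
E
```

```text
[258.6  97.5] [ 220   90   78   16 1002] ((258.4718933105469, 97.53977966308594), (77.26908111572266, 13.157357215881348), 1.5481576919555664)
130 [ 438.9 -255.5  130. ]
162 [ 440.1 -255.4  162. ]
[255.7 198.7] [246 173  20  50 897] ((255.5, 197.5), (49.0, 19.0), 90.0)
130 [ 522.9 -241.7  130. ]
162 [ 514.2 -243.3  162. ]
bar ends [ 444.1 -286.5  130. ] [ 433.8 -224.7  130. ] 62.61122641106886 yaw 9.449650919792537
grip rear top [ 495.7 -254.4  162. ]
grip rear top [ 492.9 -239.5  162. ]
```

```bash
python3 - <<'E'
from h import *
import pickle
bot.move_ptp((680,235,300),q(.115))
im,c,V=wcam(); cv2.imwrite("pics/w2.png",im); pickle.dump((im,c,V),open("w2.pkl","wb"))
print(bot.read_state()["t"],bot.read_state()["tcp_pos"])
E
```

```text
4.0333 [680.1823198  233.62948932 300.21908192]
```

View pics/w2.png

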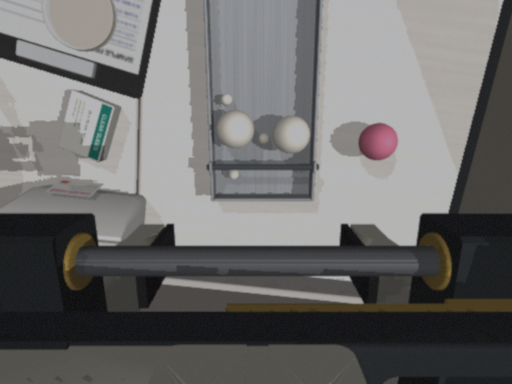

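The wrist view over the trough shows the big balls at (235,129) and (292,134), the small ones at (227,100), (264,138) and (234,174), and the backstop from (209,167) to (317,167). The pink ball is outside, to the right.

```bash
python3 - <<'E'
from h import *
import pickle
np.set_printoptions(precision=1,suppress=True)
im,c,V=pickle.load(open("w2.pkl","rb"))
g=cv2.cvtColor(im,cv2.COLOR_BGR2GRAY).astype(int)
for y in(40,60,80): print(y,"L",g[y,200:218],"R",g[y,308:326])
for x in(230,250,270,290): print(x,g[160:174,x],g[190:204,x])
m=np.zeros(g.shape,bool); s=im[90:185,214:312].astype(int); m[90:185,214:312]=(s[:,:,2]-s[:,:,0]>12)&(s.max(2)>95)
for b in blobs(m,15):
    r=b[1][2]/2; z=29 if r>12 else 12
    bc=(b[1][0]+b[1][2]/2-.5,b[1][1]+b[1][3]/2-.5); print("ball",b[0],b[1],bc,onz(c,bc,z,V))
E
```

```text
40 L [133 135 135 131 120 119 135 128 102  88  98 120 130 129 129 129 131 132] R [103 102 104 105 104 103  88  64  57  64 101 132 145 156 166 167 168 170]
60 L [133 132 132 133 131 122 126 137 116  88  88 102 122 130 127 126 128 129] R [103 104 104 103 103  88  65  57  59  90 129 145 157 165 167 167 169 169]
80 L [133 135 135 134 133 132 122 130 141 118  88  92 113 129 128 127 127 128] R [102 104 103 104  91  70  57  59  90 129 146 159 167 167 168 167 169 175]
230 [119 104  97  90  73  63  67  66  65  77 108 125 128 136] [134 135 133 114  83  69  68  73  99 130 141 152 166 168]
250 [ 99  91  88  80  67  62  66  68  67  83 117 136 139 139] [138 138 129 106  83  70  68  73 101 129 138 152 165 166]
270 [ 99  97  95  88  72  63  65  67  65  81 114 132 133 134] [136 135 119  96  81  68  68  73 100 127 136 148 165 167]
290 [ 89  89  89  80  67  60  64  66  65  81 119 138 140 140] [136 137 134 112  79  69  68  73 100 127 132 149 165 166]
ball [225.6 127.7] [224 124   4   9  16] (np.float64(225.5), np.float64(128.0)) [641.9 186.3  12. ]
ball [285.2 133. ] [283 129   4   9  15] (np.float64(284.5), np.float64(133.0)) [639.4 268.1  12. ]
```

```bash
python3 - <<'E'
from h import *
import pickle
np.set_printoptions(precision=1,suppress=True)
im,c,V=pickle.load(open("w2.pkl","rb"))
A=[]
for y,l,r in((40,208.8,316.0),(60,209.4,315.0),(80,210.3,314.2)):
    L,R=onz(c,(l,y),17,V),onz(c,(r,y),17,V); A.append((L+R)/2); print(L,R,np.linalg.norm(L-R))
b1,b2=onz(c,(209,166.7),31,V),onz(c,(317,166.7),31,V); print("stop",b1,b2,np.degrees(np.arctan2(-(b2-b1)[0],(b2-b1)[1])))
E1,E2=onz(c,(230,196),30,V),onz(c,(290,196),30,V);print("end",E1,E2)
B=(b1+b2)/2; print("mid",B)
d=B-A[0]; print("yaw axis",np.degrees(np.arctan2(d[1],d[0])))
ps=[onz(c,(235,129),29,V),onz(c,(292,134.5),29,V),onz(c,(227,100),12,V),onz(c,(264,138),12,V),onz(c,(234,174),12,V)]
yw=np.radians(6.3)
u=np.array([np.cos(yw),np.sin(yw)]);n=np.array([-u[1],u[0]]);F=B[:2]-100*u
print("floor",F)
for a in A: print("wallmid off",(a[:2]-F)@n)
for p in ps: print(p,"trough",(p[:2]-F)@u,(p[:2]-F)@n)
ct=bot.get_calibration("top")
for p in((183.8,166),(207.6,166)):
    p=onz(ct,p,29); print("top",p,(p[:2]-F)@u,(p[:2]-F)@n)
E
```

```text
[534.2 155.8  17. ] [518.7 291.8  17. ] 136.8459996553413
[557.8 158.4  17. ] [542.3 294.3  17. ] 136.7836959645802
[582.2 161.4  17. ] [566.7 297.1  17. ] 136.58820850517967
stop [694.7 170.3  31. ] [678.1 316.3  31. ] 6.493853433176556
end [732.9 202.4  30. ] [723.4 285.7  30. ]
mid [686.4 243.3  31. ]
yaw axis 6.951694231206569
floor [587.  232.3]
wallmid off -1.8330480957930977
wallmid off -1.9065128600600068
wallmid off -1.6535308025147124
[640.7 200.5  29. ] trough 49.86301489210765 -37.551666123767426
[639.3 276.7  29. ] trough 56.799793785096085 38.33560251742953
[604.7 185.   12. ] trough 12.413329896542225 -48.95338795139971
[649.4 240.7  12. ] trough 62.943653494514386 1.437478814406006
[704.8 204.1  12. ] trough 113.97493633681677 -40.98851660081764
top [635.1 273.7  29. ] 52.29648991208509 35.80947699687857
top [635.9 198.9  29. ] 44.95718736613362 -38.57258874728392
```

```bash
python3 - <<'E'
from h import *
np.set_printoptions(precision=2,suppress=True)
y=np.radians(9.4)
bot.move_gripper(50)
bot.move_ptp((517,-242.7,215),q(y))
bot.line_to((517,-242.7,123),120)
bot.move_gripper(10,60)
s=bot.read_state(); print(s["t"],s["width"],s["tcp_pos"],s["contact_force"],s["moment"])
bot.line_to((517,-242.7,133),60)
s=bot.read_state(); print(s["t"],s["width"],s["tcp_pos"],s["contact_force"],s["moment"])
bot.line_to((517,-242.7,205),120)
s=bot.read_state(); print(s["t"],s["width"],s["tcp_pos"],s["contact_force"],s["moment"])
im,c,V=wcam(); cv2.imwrite("pics/w3.png",im)
for n in("scene",):cv2.imwrite(f"pics/{n}3.png",bot.camera(n)[:,:,::-1])
a=cv2.imread("pics/scene3.png")[60:210,240:400]; cv2.imwrite("pics/v3.png",np.hstack([cv2.resize(im[60:330,100:420],(426,360)),cv2.resize(a,(374,360))]))
E
```

```text
8.2833 15.627545992806354 [ 517.02 -242.69  123.1 ] [-0.51  1.65  0.89] [0.2  0.09 0.02]
8.6 15.653165757665747 [ 517.08 -242.69  133.29] [-0.32 -0.12 -3.31] [-0.    0.16 -0.02]
9.35 15.830703262560606 [ 516.41 -242.45  204.14] [-0.15  0.07 -3.7 ] [-0.01  0.16 -0.03]
```

View pics/v3.png

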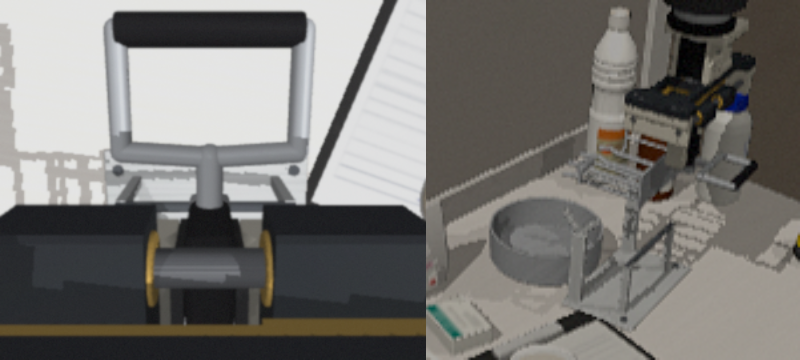

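The scoop is held level and clear of the stand. Next I move over the trough and descend.

```bash
cat >> h.py <<'E'
TY=np.radians(6.6); TU=np.array([np.cos(TY),np.sin(TY)]); TN=np.array([-TU[1],TU[0]]); TF=np.array([587.1,231.1])
def tp(x,z,y=0): return (*(TF+TU*x+TN*y),z)
def st(tag=""):
    s=bot.read_state(); print(tag,"t%.2f"%s["t"],"F",np.round(s["contact_force"],1),"M",np.round(s["moment"],2),"tcp",np.round(s["tcp_pos"],1)); return s
E
python3 - <<'E'
from h import *
bot.move_ptp(tp(-140,205),q(TY)); st()
bot.line_to(tp(-140,70),150); st()
bot.line_to(tp(-140,54),60); st()
for z in(52,50,49,48,47,46):
    bot.line_to(tp(-140,z),30); s=st(z)
    if s["contact_force"][2]>-2: break
b=bot.camera("top"); cv2.imwrite("pics/top4.png",b[:,:,::-1])
a=bot.camera("scene"); cv2.imwrite("pics/scene4.png",a[:,:,::-1])
f=lambda im,x0,y0,w,h,W,H: cv2.resize(im[y0:y0+h,x0:x0+w,::-1],(W,H),interpolation=cv2.INTER_CUBIC)
cv2.imwrite("pics/v4.png",np.hstack([f(b,160,125,80,120,400,600),f(a,165,190,120,180,400,600)]))
E
```

```text
t11.14 F [ 0.1 -0.  -3.3] M [-0.07  0.17  0.05] tcp [448.3 214.4 204.9]
 t12.19 F [ 0.5 -0.  -3.1] M [-0.02  0.09 -0.03] tcp [448.6 215.3  70.7]
 t12.61 F [ 0.2 -0.7 -3.1] M [0.03 0.15 0.  ] tcp [447.8 214.8  53.6]
52 t12.86 F [ 0.5  0.5 -3.9] M [ 0.04  0.13 -0.02] tcp [448. 215.  52.]
50 t13.11 F [-0.9 -0.  -3.3] M [-0.    0.09  0.01] tcp [448.  215.   49.9]
49 t13.36 F [-0.6 -0.4 -3.1] M [-0.02  0.13 -0.01] tcp [448. 215.  49.]
48 t13.61 F [ 0.1 -1.2 -3.3] M [ 0.01  0.11 -0.05] tcp [448.  215.   47.9]
47 t13.86 F [-1.5 -0.6  2.8] M [-0.2   0.71 -0.04] tcp [448.2 215.1  47.3]
```

View pics/v4.png

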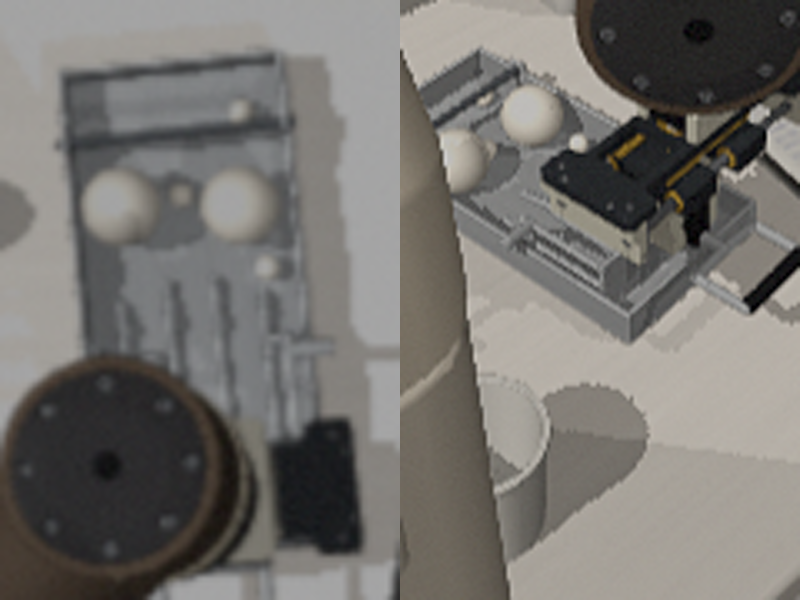

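The scoop sits centred in the trough with its tines on the floor at TCP z 47.3, and a small ball is just ahead of the right outer tine. I'll advance with force checks.

```bash
python3 - <<'E'
from h import *
bot.line_to(tp(-140,48.2),30); st()
for x in(-115,-100,-85,-75,-65,-55):
    bot.line_to(tp(x,48.2),70); s=st(x)
    if np.hypot(*s["contact_force"][:2])>10: break
b=bot.camera("top"); cv2.imwrite("pics/top5.png",b[:,:,::-1])
a=bot.camera("scene"); cv2.imwrite("pics/scene5.png",a[:,:,::-1])
f=lambda im,x0,y0,w,h,W,H: cv2.resize(im[y0:y0+h,x0:x0+w,::-1],(W,H),interpolation=cv2.INTER_CUBIC)
cv2.imwrite("pics/v5.png",np.hstack([f(b,165,125,64,96,400,600),f(a,165,190,80,120,400,600)]))
E
```

```text
t14.21 F [ 0.3  0.7 -2.9] M [-0.03  0.06  0.01] tcp [448. 215.  48.]
-115 t14.72 F [-0.1 -0.8 -2.4] M [-0.03  0.2  -0.02] tcp [473.  217.6  47.8]
-100 t15.08 F [-1.4 -0.  -3.6] M [-0.03  0.16  0.1 ] tcp [488.1 219.6  48.1]
-85 t15.45 F [ 0.5  0.6 -2. ] M [0.   0.11 0.05] tcp [503.1 221.3  48.1]
-75 t15.74 F [-0.3  0.  -3.7] M [-0.07  0.41  0.03] tcp [512.8 222.5  48. ]
-65 t16.03 F [ 0.2  0.3 -5. ] M [ 0.01  0.34 -0.03] tcp [522.8 223.8  48.2]
-55 t16.32 F [-0.4  0.3 -4.1] M [-0.06  0.36  0.03] tcp [532.8 224.9  48.2]
```

View pics/v5.png

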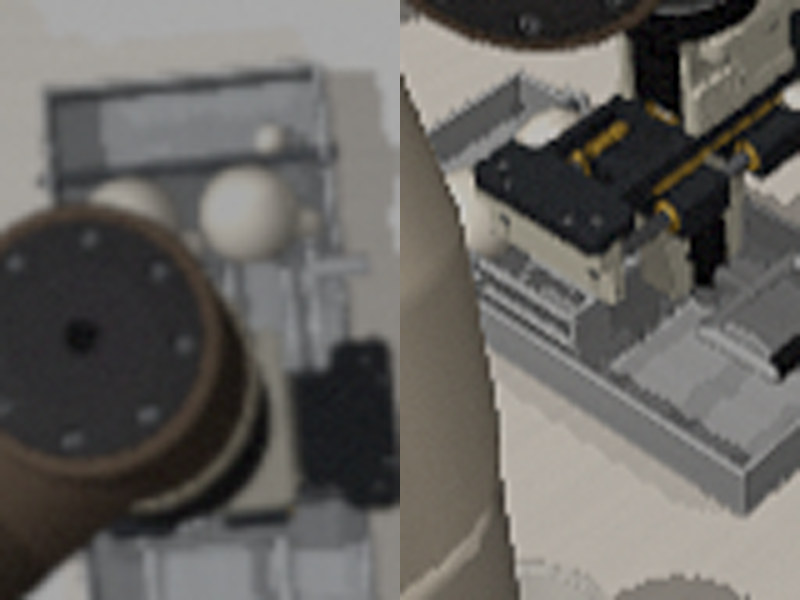

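The tines have slid under both balls, the right ball has moved inward, and a small ball sits aside by the right wall at (307,220). I'll continue to the backstop.

```bash
python3 - <<'E'
from h import *
for x in(-45,-37,-30,-24,-19):
    bot.line_to(tp(x,48.2),60); s=st(x)
    if np.hypot(*s["contact_force"][:2])>10: break
b=bot.camera("top"); cv2.imwrite("pics/top6.png",b[:,:,::-1])
a=bot.camera("scene"); cv2.imwrite("pics/scene6.png",a[:,:,::-1])
f=lambda im,x0,y0,w,h,W,H: cv2.resize(im[y0:y0+h,x0:x0+w,::-1],(W,H),interpolation=cv2.INTER_CUBIC)
cv2.imwrite("pics/v6.png",np.hstack([f(b,165,125,64,96,400,600),f(a,165,190,80,120,400,600)]))
E
```

```text
-45 t16.74 F [-1.3 -0.1 -4.8] M [-0.09  0.31  0.  ] tcp [542.9 226.1  48.2]
-37 t17.02 F [ 0.  -0.6 -4.7] M [-0.05  0.2  -0.  ] tcp [550.8 226.9  48.1]
-30 t17.29 F [-1.1 -0.6 -4.7] M [-0.08  0.14 -0.04] tcp [557.7 227.8  48.2]
-24 t17.54 F [ 0.5 -0.5 -3.4] M [-0.06  0.24 -0.01] tcp [563.7 228.4  48.2]
-19 t17.79 F [ 0.5 -0.5 -5.5] M [-0.02  0.2   0.02] tcp [568.5 229.   48.2]
```

View pics/v6.png

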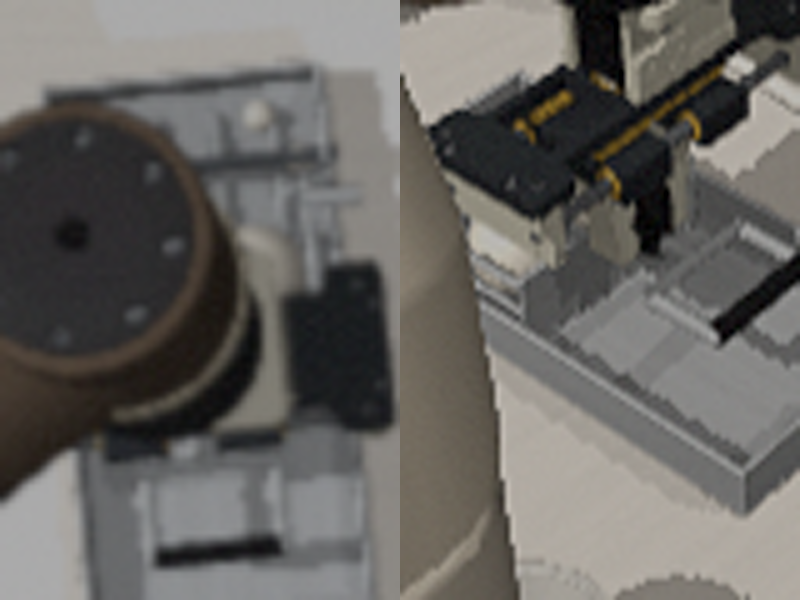

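```bash
python3 - <<'E'
from h import *
bot.line_to(tp(-75,48.5),50); st()
bot.line_to(tp(-75,70),40,ori=q(TY,.05)); st()
bot.line_to(tp(-75,150),80); st()
bot.pause(.2); st()
b=bot.camera("top"); cv2.imwrite("pics/top7.png",b[:,:,::-1])
a=bot.camera("scene"); cv2.imwrite("pics/scene7.png",a[:,:,::-1])
im,c,V=wcam(); cv2.imwrite("pics/w7.png",im)
f=lambda im,x0,y0,w,h,W,H: cv2.resize(im[y0:y0+h,x0:x0+w,::-1],(W,H),interpolation=cv2.INTER_CUBIC)
cv2.imwrite("pics/v7.png",np.hstack([f(b,165,125,64,96,400,600),f(a,165,170,93,140,400,600)]))
E
```

```text
t19.16 F [-0.2  0.9 -3.3] M [-0.01  0.19  0.06] tcp [512.9 222.6  48.5]
 t19.84 F [ 0.3  0.3 -3.3] M [-0.09  0.45  0.07] tcp [512.5 222.6  70.2]
 t20.99 F [-0.6  0.3 -3.9] M [-0.04  0.4  -0.04] tcp [512.2 222.2 149.3]
 t21.19 F [-0.6  0.6 -4.8] M [-0.06  0.46  0.02] tcp [512.4 222.3 149.5]
```

View pics/v7.png

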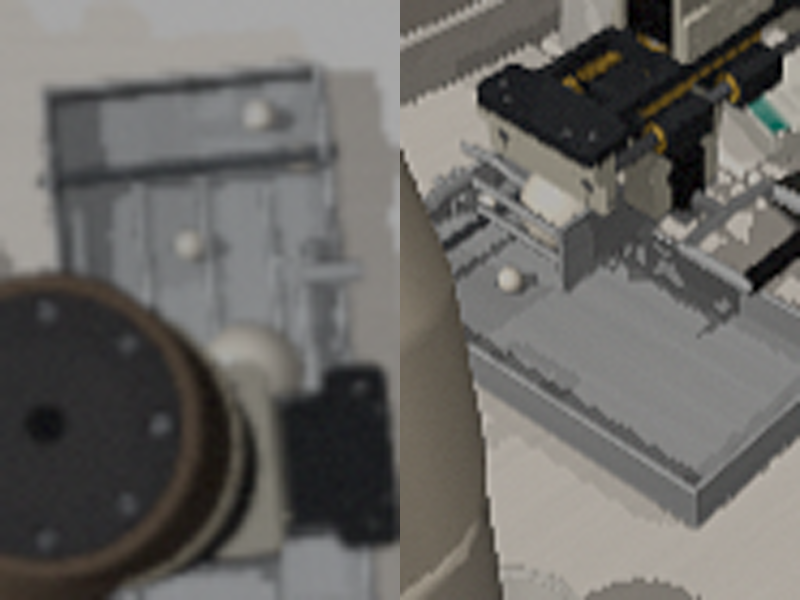

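The scoop is lifted. The right big ball is visible in it, and small balls remain in the trough at (258,115) and (190,243). I'll move partway and count the balls numerically in the trough and scoop.

```bash
python3 - <<'E'
from h import *
np.set_printoptions(precision=1,suppress=True)
bot.line_to(tp(-75,205),80,ori=q(TY,.05))
bot.line_to((516,30,205),180,ori=q(np.radians(8),.05))
bot.pause(.3)
F=np.mean([bot.read_state()["contact_force"] for _ in range(5)],0); st(); print(F)
b=bot.camera("top"); a=bot.camera("scene")
cv2.imwrite("pics/top8.png",b[:,:,::-1]);cv2.imwrite("pics/scene8.png",a[:,:,::-1])
ct,cs=bot.get_calibration("top"),bot.get_calibration("scene")
im=b.astype(int); m=np.zeros(im.shape[:2],bool); w=im[135:235,170:232]
m[135:235,170:232]=(w[:,:,0]-w[:,:,2]>8)&(w.max(2)>100)
for bb in blobs(m,4):
    p=onz(ct,bb[0],12); print("trough blob",bb[0],bb[1][2:],"x'",(p[:2]-TF)@TU,"y'",(p[:2]-TF)@TN)
# predicted pocket
y=np.radians(8);u=np.array([np.cos(y),np.sin(y)]);n=np.array([-u[1],u[0]])
for dy in(30,-30):
    p=np.r_[np.array([516,30])+u*55+n*dy,224-30]
    print("pred ball",dy,proj(ct,ct["view"],p),proj(cs,cs["view"],p))
for nm,im in(("T",b),("S",a)):
    im=im.astype(int); m=(im[:,:,0]-im[:,:,2]>12)&(im.max(2)>110)
    for bb in blobs(m,40): print(nm,bb[0],bb[1])
E
```

```text
t23.70 F [-0.1  0.2 -3.6] M [ 0.   0.4 -0.1] tcp [516.   30.5 204.9]
[-0.1  0.2 -3.6]
trough blob [172.2 136.1] [ 7  4 14] x' 155.99090127893652 y' 66.97500996262845
trough blob [227.5 138.8] [13 10 54] x' 129.1197415583359 y' -108.14240212307735
trough blob [206.3 143.1] [3 3 7] x' 122.0622593442611 y' -39.2846251290735
trough blob [170.  148.5] [1 4 4] x' 116.57890408079383 y' 77.45217208503624
trough blob [229.1 153.3] [ 5 15 30] x' 81.6614944411276 y' -108.59312292489886
trough blob [171.5 161. ] [2 3 4] x' 75.73923982069354 y' 76.17369701057092
trough blob [197.2 198.6] [4 4 9] x' -52.45197087970284 y' 5.938809685663262
trough blob [205.3 218.3] [ 19  33 186] x' -117.33054356905683 y' -13.544522067172146
pred ball 30 [249.5 181.3] [259.6 163.9]
pred ball -30 [270.7 178.6] [273.6 154.2]
T [ 18.8 181.4] [   0   61   45  245 8511]
T [145.5 166.5] [139 159  15  16 183]
T [205.4 218.4] [197 202  18  34 165]
T [431.2 237.4] [418 224  27  28 545]
S [478.5 104.4] [ 434    0   78  183 5395]
S [496.8  16.6] [488  10  15  13  42]
S [499.9  31.5] [496  24   9  16  42]
S [ 70.1 212.8] [    0    48   171   305 23476]
S [107.5  81. ] [ 70  69  76  25 310]
S [293.3 120.7] [291 112  10  18  61]
S [ 44.6 169.8] [   5  129   78   77 1835]
S [316.9 145. ] [299 135  28  28 302]
S [351.7 148.7] [330 135  59  30 533]
S [262.2 154.1] [248 139  32  30 427]
S [419.1 160.2] [395 146  59  26 654]
S [235.3 172.9] [230 170  13   8  40]
S [261.1 190.8] [ 220  176   81   37 1050]
S [295.3 276.7] [  162   179   301   205 17916]
S [ 12.9 214.5] [  0 193  21  41 265]
S [290.  216.4] [276 207  29  20 445]
S [322.2 226.1] [317 220  14  14  53]
S [116.3 348.1] [  57  293  125   91 1286]
```

```bash
python3 - <<'E'
import cv2,numpy as np
a=cv2.imread("pics/scene8.png");b=cv2.imread("pics/top8.png");w=cv2.imread("pics/top8.png")
f=lambda im,x0,y0,w,h,W,H: cv2.convertScaleAbs(cv2.resize(im[y0:y0+h,x0:x0+w],(W,H),interpolation=cv2.INTER_CUBIC),alpha=1.3)
L=f(a,215,115,100,75,400,300); L2=f(b,230,150,100,75,400,300); R=f(b,165,128,72,108,400,600)
cv2.imwrite("pics/v8.png",np.hstack([np.vstack([L,L2]),R]))
E
```

```text
(no output)
```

View pics/v8.png

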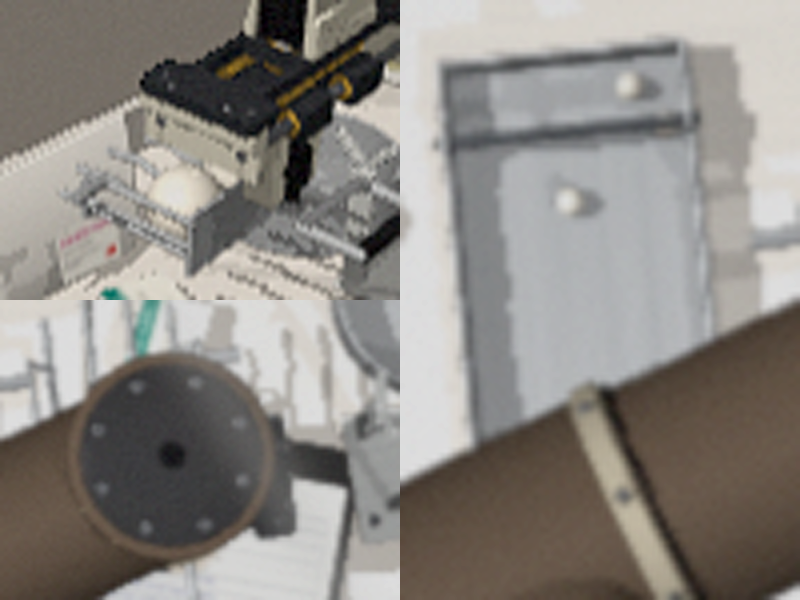

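Scene view: a big ball sits in the scoop on the +y side at crop (185,190). With the −y ball seen in the previous view, both are aboard. Two small balls show in the trough and the third is hidden by the arm, so I'll recount from above the stand.

```bash
cat >> h.py <<'E'
def trough_count():
    b=bot.camera("top"); ct=bot.get_calibration("top"); im=b.astype(int)
    m=(im[:,:,0]-im[:,:,2]>6)&(im.max(2)>90); out=[]
    for bb in blobs(m,3,400):
        p=onz(ct,bb[0],12)[:2]-TF; x,y=p@TU,p@TN
        if abs(x)<150 and abs(y)<69: out.append((round(x),round(y),int(bb[1][4])))
    return b,out
E
python3 - <<'E'
from h import *
np.set_printoptions(precision=1,suppress=True)
bot.line_to((517,-242.7,205),180,ori=q(np.radians(9.4),.04))
bot.pause(.2); st()
b,o=trough_count(); print(o); cv2.imwrite("pics/top9.png",b[:,:,::-1])
a=bot.camera("scene"); cv2.imwrite("pics/scene9.png",a[:,:,::-1])
# local contrast in trough too: difference to median-filtered brightness
ct=bot.get_calibration("top")
g=cv2.cvtColor(b,cv2.COLOR_RGB2GRAY).astype(int); d=g-cv2.medianBlur(g.astype(np.uint8),15)
for bb in blobs(d>18,3,60):
    p=onz(ct,bb[0],12)[:2]-TF; x,y=p@TU,p@TN
    if abs(x)<146 and abs(y)<69: print("contrast",round(x),round(y),bb[1][2:])
y=np.radians(9.4);u=np.array([np.cos(y),np.sin(y)]);n=np.array([-u[1],u[0]]);cs=bot.get_calibration("scene")
for nm,im,c in(("T",b,ct),("S",a,cs)):
    im=im.astype(int); m=(im[:,:,0]-im[:,:,2]>8)&(im.max(2)>110)
    for dy in(30,-30):
        p=np.r_[np.array([517,-242.7])+u*52+n*dy,224-32]; px=proj(c,c["view"],p); i,j=int(px[1]),int(px[0])
        print(nm,dy,px,m[i-8:i+9,j-8:j+9].sum())
E
```

```text
t25.67 F [ 0.   0.5 -4.1] M [-0.1  0.4 -0. ] tcp [ 517.1 -242.1  205.1]
[(122, -40, 7), (59, 0, 7)]
contrast 124 -36 [ 4  4 12]
contrast 116 37 [ 4  7 19]
contrast 81 36 [ 3  6 12]
contrast 59 4 [2 3 6]
T 30 [346.5 183.5] 81
T -30 [367.4 180.2] 0
S 30 [327.3 129.6] 150
S -30 [337. 122.] 187
```

```bash
python3 - <<'E'
from h import *
np.set_printoptions(precision=1,suppress=True,linewidth=220)
ct,cs=bot.get_calibration("top"),bot.get_calibration("scene")
y=np.radians(9.4);u=np.array([np.cos(y),np.sin(y)]);n=np.array([-u[1],u[0]])
T=cv2.imread("pics/top9.png").astype(int)
for x in(30,60,90,120):print("lane",x,[proj(ct,ct["view"],np.r_[np.array([517,-242.7])+u*x+n*d,172]).round() for d in(-53,0,53)])
d=T[:,:,2]-T[:,:,0]
print("R-B top9 rows160-200 cols 335-390");
for r in range(158,200,2): print(r,''.join('#' if d[r,c]>14 else '+' if d[r,c]>8 else '.' for c in range(325,400)))
# whole-table search for round cream blobs, compare top0 vs top9
for nm in("top0","top8","top9"):
    t=cv2.imread(f"pics/{nm}.png").astype(int); m=(t[:,:,2]-t[:,:,0]>14)&(t.max(2)>120)
    print(nm,[(int(b[0][0]),int(b[0][1]),int(b[1][4])) for b in blobs(m,4,60) if 100<b[0][0]<460 and 100<b[0][1]<295])
# trough map (top7, top9) as R-B
for nm in("top7","top9"):
    t=cv2.imread(f"pics/{nm}.png").astype(int); e=t[:,:,2]-t[:,:,0]
    print(nm)
    for r in range(136,234,2): print(r,''.join('#' if e[r,c]>14 else '+' if e[r,c]>7 else '.' for c in range(170,228)))
E
```

```text
lane 30 [array([375., 188.]), array([357., 190.]), array([338., 193.])]
lane 60 [array([373., 177.]), array([355., 180.]), array([337., 183.])]
lane 90 [array([371., 167.]), array([353., 170.]), array([335., 173.])]
lane 120 [array([369., 157.]), array([351., 160.]), array([333., 162.])]
R-B top9 rows160-200 cols 335-390
158 +++++++++++++++++++#+......................................................
160 ###++##++++++++++++#+++++.............+....................................
162 #############+#++#######+.+++++++++++++++++.++.............................
164 #############+###########+++#+++++++++++++++++++++++++++...+...............
166 #########################++#####+#+++++++++++++++++++++++++++++++++++++++..
168 #########################+++#####+#####++##++++++++++++++++++++++++++++++++
170 #########################++#################++#+#+##+#+++++++++++++++++++++
172 #########################++#######################++##+#+####+++++++++++++#
174 #########################++###############################++###++#++#++++##
176 #####################..##++##########################
[... 6562 characters left out ...]
....+++
212 ++....+.................................................++
214 +++...+................................................+++
216 ++++.++.................................................++
218 +++++++..................................................+
220 ++++++++................................................++
222 ++++++++.................................................+
224 +++++++..................................................+
226 ++++++++.................................................+
228 ++++.+++..................................................
230 +++++++++.................................................
232 +++++++++.................................................
```

```bash
python3 - <<'E'
from h import *
np.set_printoptions(linewidth=250)
def asc(nm,r0,r1,c0,c1):
    t=cv2.imread(f"pics/{nm}.png"); g=t[:,:,2]
    print(nm,"cols",c0)
    for r in range(r0,r1): print(r,' '.join('%3d'%v for v in g[r,c0:c1]))
asc("top5",152,170,200,226); asc("top6",146,168,200,226); asc("top7",158,186,200,226)
a=cv2.imread("pics/top0.png").astype(int);b=cv2.imread("pics/top9.png").astype(int)
d=np.abs(a-b).max(2)>25
print([(int(x[0][0]),int(x[0][1]),x[1][2:].tolist()) for x in blobs(d,3)])
ct=bot.get_calibration("top"); p=onz(ct,(214,160),20)[:2]-TF; print(p@TU,p@TN)
E
```

```text
top5 cols 200
152  97 123 133 135 134 131 123 109  97  91  95  96  97  89  88  88 101 119 116 127 134 136 135 135 136 136
153 139 155 159 158 156 153 145 134 120 106 100 100  96  95  91  85  94 124 118 125 134 135 136 135 134 135
154 161 166 165 166 166 164 158 148 135 116 105  96  94  97  91  88  91 127 117 125 135 136 135 136 136 135
155 166 168 168 168 168 167 163 155 139 121 111 100  95  97  91  87  93 130 121 127 135 135 135 136 137 136
156 168 168 169 168 168 167 162 152 139 122 111 105  91  88  88  89  94 130 118 124 135 134 135 135 136 136
157 169 168 167 168 168 166 159 150 139 125 112 108  95  90  89  88  93 123 112 124 134 137 137 137 136 137
158 167 169 168 168 168 166 159 149 138 125 111 103  97 104 104  95  93 115 106 123 136 137 137 137 137 136
159 167 168 168 169 167 164 158 147 137 124 110  99  99 118 125 113  98 106 103 123 136 137 137 137 136 136
160 169 168 169 167 167 161 154 145 133 121 108  96  98 118 124 115  95  98 104 117 132 135 137 137 135 136
161 167 168 166 164 162 156 149 139 128 115 102  93  98 110 114 107  91  90 112 119 129 136 135 137 137 136
162 16
[... 6657 characters left out ...]
]), (184, 149, [6, 2, 10]), (195, 148, [16, 2, 22]), (175, 150, [2, 2, 3]), (356, 278, [321, 234, 28736]), (176, 158, [2, 4, 4]), (179, 156, [3, 2, 4]), (363, 157, [2, 4, 6]), (180, 165, [7, 12, 65]), (222, 201, [2, 5, 5]), (173, 204, [1, 3, 3]), (213, 249, [51, 74, 1585]), (377, 221, [2, 7, 10]), (407, 222, [8, 6, 39]), (436, 223, [2, 3, 3]), (441, 225, [2, 3, 4]), (441, 243, [32, 35, 483]), (237, 277, [7, 5, 19]), (433, 290, [92, 19, 930]), (238, 360, [3, 2, 3]), (267, 361, [3, 1, 3]), (262, 362, [4, 2, 4]), (248, 372, [11, 19, 93]), (262, 374, [18, 12, 78]), (292, 371, [3, 2, 3]), (294, 378, [63, 12, 309]), (243, 380, [6, 5, 7]), (336, 382, [3, 2, 4])]
63.50131796076889 -58.96122154493476
```

Image numbers show that the third small ball, last at x'≈63, y'≈−58 in the lane beside the right rail, left with the scoop. It is probably lodged between the outer tine and the rail. I'll go back over the trough and tip it out gently, low down and in stages.

```bash
cat >> h.py <<'E'
def qr(yaw,tilt,roll):
    a=np.array([np.cos(yaw),np.sin(yaw),0])
    return (Ro.from_rotvec(roll*a)*Ro.from_quat(q(yaw,tilt))).as_quat()
E
python3 - <<'E'
from h import *
np.set_printoptions(precision=1,suppress=True)
bot.line_to(tp(-75,205),250,ori=q(TY,.03))
bot.line_to(tp(-75,74),140,ori=q(TY,.02))
bot.line_to(tp(-75,70),10,ori=q(TY,-.02)); bot.pause(.4)
bot.line_to(tp(-75,73),10,ori=q(TY,-.05)); bot.pause(.2)
bot.line_to(tp(-75,70),10,ori=q(TY,-.08)); bot.pause(.3); st()
b,o=trough_count(); print(o); cv2.imwrite("pics/top10a.png",b[:,:,::-1])
bot.line_to(tp(-75,73),10,ori=qr(TY,-.08,.12)); bot.pause(.3); st()
b,o=trough_count(); print(o); cv2.imwrite("pics/top10b.png",b[:,:,::-1])
t=cv2.imread("pics/top10b.png")[:,:,2]
for r in range(150,186): print(r,' '.join('%3d'%v for v in t[r,198:224]))
E
```

```text
t31.21 F [ 0.1  0.2 -3.9] M [ 0.  -0.1 -0. ] tcp [512.5 222.5  70.1]
[(121, -40, 10), (-14, -30, 261), (-59, 51, 3)]
 t32.01 F [ 0.8 -0.4 -4.1] M [-0.6 -0.2  0. ] tcp [512.4 222.8  72.8]
[(123, -39, 9), (-73, -47, 64), (-58, -2, 5)]
150  44  46  45  46  45  45  47  52  55  62  71  71  70  67  61  65  69  70  93  92  90 121 135 138 137 137
151  41  42  42  42  44  45  48  47  43  47  52  58  66  69  68  67  73  78  85  96 107 130 137 139 139 138
152  42  45  42  42  46  68  63  58  45  39  42  43  56  61  68  72  70  76 100 121 118 128 138 137 137 138
153  43  46  41  42  47  72  72  64  48  39  40  39  44  49  58  67  72  70  85 123 116 127 136 138 138 139
154  40  43  43  41  38  54  56  54  42  39  39  39  40  40  47  56  68  69  71 107 107 125 136 138 138 138
155  42  41  42  40  41  44  42  43  43  40  43  40  38  39  39  43  54  65  70  81  93 123 136 138 137 138
156  42  43  43  40  43  42  42  40  43  43  41  40  42  40  42  39  45  55  66  70  77 117 135 136 139 138
157  40  43  43  40  43  43  45  41  40  42  40  40  41  38  41  36  37  38  53  66  71 100 128 137 137 139
158
[... 2320 characters left out ...]
  41  41  39  40  43  47  61  69  60  53  97 129 138
180  46  43  42  44  45  47  43  39  41  38  38  40  42  39  42  42  42  49  60  70  66  49  54 106 132 137
181  46  43  44  43  44  43  45  40  41  60  65  55  43  41  36  39  44  62  70  67  53  44  70 110 131 135
182  45  47  46  43  44  41  45  45  48  78  77  64  49  44  41  51  60  68  68  62  47  39  77 102 107 105
183  42  45  44  46  47  45  40  41  46  64  66  58  46  40  50  63  69  70  59  45  35  44  86  88  66  59
184  43  43  45  45  45  44  43  44  42  49  50  44  46  47  61  70  70  59  48  35  32  52  95  82  46  29
185  42  46  45  44  44  42  43  42  44  43  40  47  60  68  71  68  60  46  34  32  37  71 102  82  43  25
```

```bash
python3 - <<'E'
from h import *
np.set_printoptions(precision=1,suppress=True)
bot.line_to(tp(-75,82),20,ori=q(TY,0))
bot.line_to(tp(-75,150),120,ori=q(TY,.04)); bot.line_to((520,-80,205),280,ori=q(np.radians(8),.04)); st()
b,o=trough_count(); print(o); cv2.imwrite("pics/top11.png",b[:,:,::-1])
a=bot.camera("scene"); cv2.imwrite("pics/scene11.png",a[:,:,::-1])
t=b.astype(int); d=t.sum(2)//3
for r in range(138,234,1): print(r,''.join(chr(48+min(v//4,70)) for v in d[r,172:228]))
E
```

```text
t34.62 F [-0.3  0.3 -3.5] M [-0.1  0.4  0. ] tcp [519.7 -79.5 204.5]
[(122, -40, 8), (59, -1, 9)]
138 TSSTSTSSSRONKJIIHIIIGECAA@@ACCDDDDEJLMMMLKKOJJLLLLLLNUYY
139 NLKJIIHHIIGECBAABBCDDDDCDFGGKMLKKLLOPQQQOONOJJLLMLLLMRXY
140 KDCBA@@@ACDDEDEHKMMMNNMMMNOOPQONNOOPPQPPONNNJJKLLLLLLPVX
141 JABCCDEFGKMNNNNPPPQQQQQQQPPQQQOOPTSPMOPONNNLLJKLLLMLLNUW
142 KCEGGHHIINQRQQRQQQQQQQQQQQQQQQPPUXWRKJKMNNNMOKKLMMLLLNTW
143 KCGHHIIHIOQRRRRRQQQQQQQQQQQQPQPOVYXSKFFHLNNMPLKMMMLLMNTW
144 LCFHHIHIJOQRQQQQQPPPPPPOOOOOOOOOUXVQIEEFLONNPLMONMMMMOVY
145 LCFHGHGHHMPPPPOPOOOOOOONNNNNNONNPQOKGFFJNOOOPMNPONMMMOVY
146 LCEGFFFGGLOOOOOOONNNNNONOONOOOOOONONNLLMNONOQLMPPOMMLMRW
147 MEDEFFFFGLOOOOOOONNOOPOPPPPPPQQPQPQPONNNNMMNQKJOPPNMMMPV
148 QGDFFFGGGINQQQPQPPPQPQQQQQPPPQPPPPPPMKIJKHGGMHEMPPONMMOS
149 QHDFGHHHHIOQRRQQQQPPPPQPPPNLKKJIIHGGEDCDECABJGBLPPPPOOPP
150 PEDGHIHHHINQQQQPNMKJJIIHGGFEDCCBBA@@A@@@AAAAGFFMPPPPPPPP
151 QFCGHHFFEEIKJJIHFECCCBB@A@@@@@@@@@A@BBCFHIFDEHJNPPPQPPPP
152 PGADCCBAAACCCCAA@@@@@@@AA@ABEFEEFFFFFGGIIIGGJNLNPPQQPPPP
153 NG@@@???@??@ABAABBDEEEEFFFFGGIIIIIIIIMNNNNMLLPMNPPPPPPPQ
154 NG>@AAAACEEFFGGHHGHIHH
[... 4153 characters left out ...]
???????????>>??>?>?>>>>>>>>=>
223 YYYXXXVLCGIIIIHHINQQQQQPH@??>????>>>>>>>?>>>>>>>>>>>>>>>
224 YYYYXXUMCEGHHGGGHMOPPPQPI@>???????>?>>>>>>>>>>>>>>>>=>>>
225 YYYYXXTMDDFFGFFGHMOPPPPPMD>=>>>>>>>>>>=>>?>>?>?>>>>>>>>>
226 YYYYYXTNFDFGFFFGKOOPPPPPOF?>>>>>>>>>>>=>>>>>>>>>>>>>>>>>
227 YYYYYYURHEFFFGGGLOPPPPPPOIA=>=>>=>=>===>>>>>>>>>>>>>>>>>
228 YYYYYYURICEFFGGGJNPPPPPPOLD?=======>====>>>>>??>>>>=?>>=
229 YYYYYYXTJCFFFFFGHMPPPNNMMMHA>=======;<<=>>>>???>>>>>>>>>
230 YYYYYYYVJCFFEEFGIMOPQPQPNKGA>>==<==<;;<=>=>>?>>>>>>>>>>>
231 ZYYYYYYWMKNNNNLLKJLLMMNONORI?====<<;::;=>>>>>>>>>>>>>>>>
232 YYYYYYYWOLLMNOQTUUUUUVVVVWXPC=<<<;::::;==>>>>>>>?>>>>>>>
233 YZYYYYYYVUUUVVWXYYYYYYYYYYYRE><;<::99::==>>>>??>?>?>>>>>
```

```bash
python3 - <<'E'
from h import *
np.set_printoptions(precision=1,suppress=True)
bot.line_to((517,-242.7,175),250,ori=q(np.radians(9.4),.03)); st()
b,o=trough_count(); print(o); cv2.imwrite("pics/top12.png",b[:,:,::-1])
a=bot.camera("scene"); cv2.imwrite("pics/scene12.png",a[:,:,::-1])
t0=cv2.imread("pics/top9.png").astype(int); t=cv2.imread("pics/top12.png").astype(int)
d=np.abs(t-t0).max(2); d2=np.abs(t-cv2.imread("pics/top0.png").astype(int)).max(2)
for nm,x in(("vs9",d),("vs0",d2)):print(nm,[(int(k[0][0]),int(k[0][1]),k[1][2:].tolist()) for k in blobs(x>16,3) if 110<k[0][0]<300 and 100<k[0][1]<295])
s=cv2.imread("pics/top12.png")[:,:,::-1].astype(int).sum(2)//3
for r in range(136,236,1): print(r,''.join(chr(48+min(v//4,70)) for v in s[r,198:236]))
E
```

```text
t35.53 F [-0.   1.2 -3.3] M [ 0.   0.4 -0. ] tcp [ 517.  -242.5  174.7]
[(122, -40, 9), (59, 0, 7)]
vs9 [(277, 129, [4, 1, 4]), (272, 133, [3, 2, 3]), (152, 169, [3, 5, 6]), (275, 188, [6, 23, 64]), (281, 252, [14, 110, 563]), (278, 290, [1, 3, 3])]
vs0 [(283, 119, [3, 2, 3]), (113, 131, [2, 2, 4]), (292, 136, [4, 2, 5]), (298, 147, [10, 11, 47]), (115, 145, [4, 3, 5]), (119, 145, [3, 2, 5]), (126, 148, [4, 3, 6]), (131, 147, [4, 4, 7]), (122, 152, [5, 7, 14]), (117, 152, [3, 4, 5]), (115, 155, [16, 6, 33]), (112, 164, [7, 9, 22]), (124, 167, [19, 6, 39]), (271, 184, [3, 6, 13]), (132, 244, [3, 2, 3]), (126, 248, [2, 3, 3]), (132, 249, [2, 4, 4]), (131, 253, [3, 2, 4])]
136 UUTSQNLKJJIIJIGEEPORTTTTUUUXZZZZZZZZZZ
137 IJJJHECCBBBBCDCCDNMOQQQQQQRXZZZZZZZZZZ
138 AACDDDDEFKMNNNMLLOKNPQQQQQRWZZZZZZZZZZ
139 GHLNMLLMMPQRQQPOOOKNPQQQQQQTXZZZZZZZZZ
140 OPQRPOOPOQQQRQPOONLMPQQQQQQRXZZZZZZZZZ
141 RRRRPPQUTPMOQPOOOMMMOQQQQQQRXZZZZZZZZZ
142 RRRRQQUXXSLJKNOOONPNOQQQQQQRXZZZZ[ZZZZ
143 RRQQPPWZYTKGGIMOONPMNQQQQQQRWZZZZZZZZZ
144 PPOPOPVXWQJFFHMOOOQMOQRQQQQRXZZZZZZZZZ
145 OOOPOOQRPKHGGKOPOPQMOQQQQQQRWZ
[... 3178 characters left out ...]
LNQRRRRRRUYZ
220 TTTSTTSSSSTTSSRRRSRRRRRQQPMMQRRRRRRSXZ
221 SSTSTSRRRSRRRQQQQQQQQQQQQOONPRRRRRRSXZ
222 RRRRQRQQQRQQQPQPPQQQQQQQQPQNPRRRRRRSXZ
223 QQQQPQQPQQQQQQPPPQQQQQQQQOQMOQRRRRRSXZ
224 QQQQQQPPQQQQQPQPPPQQQQQQQPRNORRRRRRSXZ
225 QQQQQPPPQQQQQQPPPQQPQQQQPQSNOQRRRQRSXZ
226 QQQQQPPPPQQQQQPPPPPPQQQOOQSMOQRRRRSSUY
227 PPQQQPPPPQQQQPNMNOOPQRRQRSPKORSSSSVXXY
228 QQQQONMNOPPQRRQQOOMMNNMNOQQTWXXXXXZZZZ
229 PPRRQQQONMNNNNNNOTVVVVVVWWXYZZZZZZZZZZ
230 LLMNNNPPQQUVVVVVWYZZZZZZZZZZZZZZZZZZZZ
231 TVVVVVWWXXYZZZZZZZZ[Z[ZZZZZZZZZZZZZZZZ
232 YZZZZZZZZZZZZZ[ZZ[ZZZZZZ[ZZZZZZZZZZZZZ
233 ZZZZZZZZZZZZZZZZZZZZZZZZZZZZZZZ[ZZZZZ[
234 ZZZZZZZZZZZZZZZZ[ZZ[ZZZZZZ[ZZZZZZZZZZZ
235 ZZZZZZZZZZZZZZZZZZZZZZZZZZZZZZZZZZZZZZ
```

The table is clean and the trough still holds only two small balls, so the third is still wedged in the scoop's right lane. I'll go back and roll the scoop further to its right, so gravity and the big ball press it out through the gap.

```bash
python3 - <<'E'
from h import *
np.set_printoptions(precision=1,suppress=True)
print(bot.solve_ik(tp(-75,85),qr(TY,.05,.5)))
bot.line_to((517,-242.7,205),150)
bot.line_to(tp(-75,190),300,ori=q(TY,.05))
bot.line_to(tp(-75,95),150,ori=qr(TY,.05,.25)); st()
bot.line_to(tp(-75,87),18,ori=qr(TY,.05,.52)); bot.pause(.15); st()
bot.line_to(tp(-75,90),15,ori=qr(TY,.02,.42))
bot.line_to(tp(-75,86),25,ori=qr(TY,.05,.54)); bot.pause(.15); st()
bot.line_to(tp(-75,105),50,ori=qr(TY,.05,.2))
bot.line_to(tp(-75,190),200,ori=q(TY,.05))
bot.line_to((517,-242.7,205),300,ori=q(np.radians(9.4),.03)); st()
b,o=trough_count(); print(o); cv2.imwrite("pics/top13.png",b[:,:,::-1])
a=bot.camera("scene"); cv2.imwrite("pics/scene13.png",a[:,:,::-1])
t0=cv2.imread("pics/top12.png").astype(int); t=cv2.imread("pics/top13.png").astype(int)
d=np.abs(t-t0).max(2)
print([(int(k[0][0]),int(k[0][1]),k[1][2:].tolist()) for k in blobs(d>16,3) if 110<k[0][0]<300 and 100<k[0][1]<295])
E
```

```text
[ 0.4  0.3 -0.3 -0.6 -0.9 -1.5]
 t38.47 F [ 1.4 -0.5 -3.8] M [-1.1  0.2 -0. ] tcp [513.4 222.   95.7]
 t39.21 F [ 0.   1.1 -3.4] M [-2.5  0.1 -0. ] tcp [512.5 223.2  87.7]
 t40.02 F [-0.8  0.6 -5.4] M [-2.7  0.1 -0.1] tcp [512.9 222.4  86.2]
 t42.91 F [ 0.4  0.2 -4.3] M [-0.   0.3 -0. ] tcp [ 516.8 -241.9  204.9]
[(122, -39, 8), (59, 0, 7)]
[(152, 169, [2, 2, 3]), (275, 172, [2, 5, 9]), (280, 198, [13, 32, 93]), (281, 243, [11, 54, 224]), (287, 220, [1, 6, 6]), (281, 243, [3, 12, 15]), (279, 278, [7, 17, 60]), (276, 291, [4, 14, 23])]
```

```bash
python3 - <<'E'
from h import *
ct=bot.get_calibration("top")
for nm in("top0","top4","top8","top13"):
    t=cv2.imread(f"pics/{nm}.png").astype(int); print(nm)
    for r in range(145,157): print(r,"R",t[r,202:220,2],"R-B",(t[r,202:220,2]-t[r,202:220,0]))
p=onz(ct,(212.5,151),10)[:2]-TF; print(p@TU,p@TN)
print("R-B row mean over bar elsewhere")
E
```

```text
top0
145 R [109 108 108 111 121 131 126 111  96  90 101 107 109 111 115  96  99 106] R-B [-3 -3 -3 -2  2  5  7  5  0 -3 -3 -4 -4 -4 -2  0  5  7]
146 R [108 106 109 114 137 147 142 118  88  76  86  91 103 111 118  97  95 105] R-B [-5 -4 -3 -1  2  4  9  9  4 -3 -2 -3 -3 -3 -3  0  5  6]
147 R [110 107 108 118 141 150 141 115  84  73  75  79  98 108 118  93  87 100] R-B [-3 -4 -4  1  3  5 10  9  4 -1 -2 -3 -1 -3 -2 -1  5  5]
148 R [106 105 106 111 132 138 124  96  69  63  63  62  73  81  99  80  66  94] R-B [-4 -4 -4 -2  5  8 10  8  2 -2 -4 -4 -4 -4 -4 -2  0  4]
149 R [88 84 82 80 92 93 80 64 56 54 52 53 56 60 87 73 56 91] R-B [-4 -5 -4 -3  4  5  2  1 -1 -3 -6 -4 -5 -4 -3 -3 -1  4]
150 R [60 58 57 54 55 53 54 50 48 48 48 51 53 59 75 72 67 93] R-B [-5 -4 -5 -3 -1 -2 -2 -4 -4 -4 -5 -5 -4 -2 -4 -4 -1  5]
151 R [ 48  50  50  52  51  52  55  57  63  66  66  68  68  71  71  74  82 100] R-B [-3 -2 -2 -4 -4 -2  0 -4 -3 -3 -2 -3 -4 -2 -1 -3  1  6]
152 R [ 67  68  67  66  67  68  67  73  75  78  78  79  79  81  89  99  92 101] R-B [-2 -3 -2 -4 -4 -2 -3 -2 -3 -2 -3 -3 -3 -4 -2 -1  1  6]
153 R [ 79 
[... 4973 characters left out ...]
23 117 129] R-B [-4 -4 -3 -3 -5 -5 -4 -4 -3  0  3  4  1 -2 -4 -3  1  7]
153 R [101 102 103 102 102 102 104 119 123 126 126 124 118 115 114 131 121 127] R-B [-4 -3 -3 -4 -4 -3 -4 -4 -6 -4 -2 -3 -3 -4 -4 -3  1  7]
154 R [126 125 125 124 125 124 126 131 134 136 135 134 129 127 124 136 120 129] R-B [-4 -5 -4 -5 -4 -4 -4 -4 -5 -3 -4 -5 -5 -3 -3 -3  0  7]
155 R [135 134 134 134 135 134 134 136 135 137 137 134 130 127 129 140 125 128] R-B [-4 -3 -4 -4 -4 -3 -2 -4 -5 -3 -4 -3 -3 -3 -3 -3  0  6]
156 R [136 136 135 135 135 134 135 136 137 137 136 135 131 126 128 142 121 127] R-B [-4 -4 -4 -4 -5 -5 -5 -3 -3 -4 -4 -4 -4 -3 -4 -4 -1  7]
94.97009533451462 -56.49636806830214
R-B row mean over bar elsewhere
```

Colour numbers settle it: a cream spot (R−B +5 to +8 against −4) at px (212,151) is in the later images but not the early ones. The third small ball is in the trough under the backstop at x'≈95, y'≈−56, so all three are in place. I'll seat the scoop now.

```bash
python3 - <<'E'
from h import *
Y=np.radians(9.4)
bot.line_to((517,-242.7,135),140,ori=q(Y,0)); s=st()
bot.line_to((517,-242.7,123.5),50); s=st()
bot.move_gripper(45,20); st("open")
bot.line_to((517,-242.7,200),220); s=st()
im,c,V=wcam(); cv2.imwrite("pics/w14.png",im)
m=np.zeros(im.shape[:2],bool); m[60:240,200:320]=im[60:240,200:320].max(2)<45
for b in blobs(m,100):
    ys,xs=np.nonzero(b[2]); print(b[0],b[1],onz(c,b[0],130,V).round(1),onz(c,b[0],162,V).round(1),[p.round() for p in cv2.minAreaRect(np.c_[xs,ys].astype(np.float32))[:1] if 0])
p=np.array([438.9,-255.5,0]);u=np.array([np.cos(Y),np.sin(Y),0])
for th in np.radians([0,20,40]):
    d=u*(172-172*np.cos(th)+10*np.sin(th))+np.array([0,0,120+172*np.sin(th)+10*np.cos(th)-10]); print(bot.solve_ik(p+d,q(Y,0,np.pi/2)))
E
```

```text
t43.66 F [ 0.7  0.5 -4.6] M [-0.06  0.15  0.  ] tcp [ 517.6 -242.7  135.5]
 t44.04 F [ 0.2 -0.1 -3.7] M [-0.04  0.17 -0.06] tcp [ 516.9 -242.7  123.5]
open t44.76 F [ 0.3 -0.1  0.2] M [-0.02  0.02 -0.04] tcp [ 517.  -242.7  123.5]
 t45.26 F [ 0.4 -0.5 -0.7] M [ 0.03  0.08 -0.  ] tcp [ 517.2 -242.6  200.7]
[256.77494838  91.39848589] [ 211   84   93   16 1453] [ 438.9 -255.2  130. ] [ 440.6 -255.   162. ] []
[256.92851469 210.81493249] [ 246  180   23   60 1259] [ 523.9 -241.1  130. ] [ 513.8 -242.8  162. ] []
[208.52666667 232.62666667] [201 224  13  16 150] [ 547.4 -275.   130. ] [ 534. -272.  162.] []
[305.36054422 232.59863946] [301 224  13  16 147] [ 535.2 -201.4  130. ] [ 523.5 -208.6  162. ] []
[-0.1399037   0.18436787 -0.49745002  0.         -0.88897843  0.30396465]
[-0.13134919  0.14020512 -0.39948778  0.         -1.03110343  0.29541014]
[-0.11263732  0.14335257 -0.2741223   0.         -1.15332145  0.27669827]
```

```bash
python3 - <<'E'
from h import *
Y=np.radians(9.4)
bot.move_ptp((438.9,-255.2,175),q(Y,0,np.pi/2)); bot.move_gripper(23,15); st()
b=bot.camera("top"); a=bot.camera("scene")
cv2.imwrite("pics/top15.png",b[:,:,::-1]); cv2.imwrite("pics/scene15.png",a[:,:,::-1])
u=np.array([np.cos(Y),np.sin(Y)]);n=np.array([-u[1],u[0]])
for nm,im in(("top",b),("scene",a)):
    c=bot.get_calibration(nm); im=im.astype(int)
    P=[proj(c,c["view"],np.r_[np.array([517,-242.7])+u*x+n*d,108]) for x in(50,) for d in(28,-28)]; print(nm,P)
    x0,y0=np.min(P,0).astype(int)-22; x1,y1=np.max(P,0).astype(int)+22
    for r in range(y0,y1): print(r,''.join('#' if im[r,k,0]-im[r,k,2]>9 and im[r,k].max()>95 else 'x' if im[r,k].max()<60 else '.' for k in range(x0,x1)))
E
```

```text
t47.37 F [-0.7 -0.9 -0.4] M [ 0.08  0.09 -0.01] tcp [ 438.9 -255.2  175. ]
top [array([341.38461247, 187.71429123]), array([359.81846497, 184.86940906])]
162 ..............................................................
163 ..............................................................
164 ..............................................................
165 ..............................................................
166 ..............................................................
167 ..............................................................
168 ..............................................................
169 ..............................................................
170 ..............................................................
171 #.#...........................................................
172 ..............................................................
173 ..............................................................
174 ..............................................................
175 ..............................................................
176 ....
[... 4541 characters left out ...]
####
164 ..........xx##............x.x..x.#####....###########
165 ..........x.#####.........xx.x...#####....#########.#
166 ..........x.####..........x.x.......#.....###########
167 .........xx.###...........x...............###########
168 .........xx###............x...............###########
169 .....x..xxx##..........x......................#######
170 .........x.#...........x...................xx....####
171 ........xx..................................x.....###
172 .......xx.........................................###
173 ....x............................................####
174 ................................................#####
175 ...............................................######
```

Both big balls are in the seated scoop, showing as two rings in the top view at about (342,187) and (361,185). Now I grasp the bar and tip.

```bash
cat >> h.py <<'E'
def bar(th,z0=120,x0=(438.9,-255.2)):
    Y=np.radians(9.4); t=np.radians(th)
    d=172-172*np.cos(t)+10*np.sin(t)
    return (x0[0]+d*np.cos(Y),x0[1]+d*np.sin(Y),z0+172*np.sin(t)+10*np.cos(t)-10)
E
python3 - <<'E'
from h import *
bot.line_to((438.9,-255.2,120),120); s=st()
bot.move_gripper(8,20); s=st("grip"); print(s["width"])
if 10<s["width"]<15:
    x0=s["tcp_pos"][:2]
    for th in(8,16,24,32,40):
        bot.line_to(bar(th,120,x0),60); s=st(th)
    bot.pause(.3)
    b=bot.camera("top"); cv2.imwrite("pics/top16.png",b[:,:,::-1]); ct=bot.get_calibration("top")
    im=b.astype(int)
    for r in range(124,186): print(r,''.join('#' if im[r,k,0]-im[r,k,2]>9 and im[r,k].max()>95 else '.' for k in range(310,375)))
E
```

```text
t48.08 F [-0.3 -0.4  0.7] M [ 0.05  0.12 -0.05] tcp [ 439.2 -255.4  120.3]
grip t48.45 F [-2.2 -0.5  2.1] M [-0.22  1.11 -0.02] tcp [ 438.5 -255.3  120.4]
11.607654344730976
8 t49.00 F [-2.2  0.1 -1.3] M [-0.12  0.96 -0.04] tcp [ 441.5 -254.7  144. ]
16 t49.55 F [-4.3 -0.3  1.1] M [-0.02  2.   -0.03] tcp [ 447.7 -253.7  167.6]
24 t50.10 F [-6.4 -0.4  1.2] M [-0.14  2.87 -0.05] tcp [ 456.4 -252.3  189.5]
32 t50.65 F [-10.5  -1.1   5.7] M [-0.29  4.09 -0.  ] tcp [ 468.  -250.5  210.3]
40 t51.20 F [-14.7   0.   11.5] M [-0.14  5.76 -0.05] tcp [ 482.1 -248.4  229.5]
124 .................................................................
125 .................................................................
126 .................................................................
127 ...............................####..............................
128 ..............................########...........................
129 .............................##....####..........................
130 ................##..........##......####.........................
131 ..............########.....##........
[... 3108 characters left out ...]

176 .......................................#####.....................
177 .......................................#####.....................
178 .......................................#####.....................
179 .......................................#####.....................
180 .......................................#####.....................
181 ......................................######.....................
182 ......................................######.....................
183 ......................................######.....................
184 ......................................###.##.....................
185 ......................................##...#.....................
```

Both big balls are in the dish at (327,137) and (343,134), with the scoop tipped and held. I'll lower it back, release and verify.

```bash
python3 - <<'E'
from h import *
x0=(438.5,-255.3)
for th in(32,24,16,8): bot.line_to(bar(th,120.4,x0),75); s=st(th)
bot.line_to(bar(0,120.4,x0),50); s=st("down")
bot.move_gripper(23,15); st("open")
bot.line_to((438.6,-255.2,185),110); st()
b=bot.camera("top"); cv2.imwrite("pics/top17.png",b[:,:,::-1]); ct=bot.get_calibration("top")
im=b.astype(int); m=(im[:,:,0]-im[:,:,2]>9)&(im.max(2)>95)
print([(k[0].round(1),k[1].tolist(),onz(ct,k[0],30).round()) for k in blobs(m,20) if 310<k[0][0]<365 and 120<k[0][1]<180])
a=bot.camera("scene"); cv2.imwrite("pics/scene17.png",a[:,:,::-1])
S0=cv2.imread("pics/scene0.png"); A=a[:,:,::-1].astype(int)
dk=np.zeros(A.shape[:2],bool); dk[130:170,335:385]=A[130:170,335:385].max(2)<50
print("scene dark",[(k[0].round(1),k[1].tolist()) for k in blobs(dk,20)],"expected grip (345.9,145.3) bar (371.1,157)")
t0=cv2.imread("pics/top0.png").astype(int); d=np.abs(t0-im[:,:,::-1]).max(2)>30
print("dish rim/bystander diffs",[(k[0].round().tolist(),k[1][2:].tolist()) for k in blobs(d,8) if 235<k[0][0]<380 and 110<k[0][1]<290])
print(trough_count()[1],bot.read_state()["t"])
E
```

```text
32 t52.02 F [-10.   -0.2   6.4] M [ 0.09  3.75 -0.01] tcp [ 468.1 -250.6  210.7]
24 t52.48 F [-7.5  0.2  3.4] M [0.17 2.66 0.01] tcp [ 456.5 -252.4  189.8]
16 t52.95 F [-6.2  0.7  1.8] M [ 0.27  2.17 -0.  ] tcp [ 447.7 -253.8  167.8]
8 t53.42 F [-5.2  1.3  1. ] M [0.39 2.07 0.05] tcp [ 441.6 -254.8  144.7]
down t54.05 F [-4.2 -0.7  0.5] M [-0.22  1.72 -0.04] tcp [ 438.9 -255.4  121. ]
open t54.54 F [-0.6 -0.  -0.4] M [0.05 0.1  0.05] tcp [ 438.9 -255.3  120.6]
 t55.27 F [-0.5  0.3 -0.4] M [ 0.05  0.11 -0.05] tcp [ 438.2 -255.   184.4]
[(array([336.1, 135.8]), [321, 127, 30, 17, 187], array([ 738., -208.,   30.]))]
scene dark [(array([370. , 134.7]), [368, 130, 5, 11, 34]), (array([345.7, 145.4]), [339, 139, 14, 15, 155]), (array([370.9, 157.3]), [366, 152, 11, 12, 48])] expected grip (345.9,145.3) bar (371.1,157)
dish rim/bystander diffs [([257.0, 122.0], [21, 10, 73]), ([343.0, 133.0], [13, 14, 152]), ([327.0, 136.0], [12, 15, 146]), ([284.0, 278.0], [8, 54, 171])]
[(122, -40, 9), (60, -1, 8)] 55.425
```

```bash
python3 -c "
from h import *
st(); bot.close_job()"
```

```text
t55.42 F [-0.6  1.  -0.1] M [0.04 0.09 0.01] tcp [ 438.1 -255.1  184.1]
the job is handed in; nothing more can be done
```

I carried out every step and handed the job in at t = 55.4 s of the 67 s allowed. The system gave no verdict. I scooped both large balls and set the loaded scoop on the stand and let go. I then tipped it 40° by the D-handle, lowered it and released it.

**Last checks**
- **Large balls:** both show inside the dish in the last top view.
- **Scoop:** its grip and bar are within half a pixel of their starting positions in the scene camera, so it is seated and level.
- **Dish and bystanders:** comparing the top view with the start showed no shift of the dish. The few other small differences, near the slide box and the clipboard, I put down to arm shadow and did not look into.
- **Gripper:** it is clear of everything, with only sensor noise on the wrist force.

**One check disagreed:** my automatic count found only two small balls in the trough. I first took the third to be caught in the scoop and spent about 17 s on two attempts to shake it out. Pixel colours then showed a cream spot, absent in the early images, under the backstop at about x 95, y −56 mm in the trough's frame. I take that to be the third ball, but it rests on a partly hidden patch of pixels, not a clear sighting.

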